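Clear the jug and bring the bamboo whisk to it

ROBOT

A 6-joint arm with a two-finger parallel gripper is mounted at the origin on the work surface. World frame = base frame: x ahead of the robot, y to its left, z up, the work surface at z = 0. Lengths are in m, angles in rad, forces in N, time in s.
With the tool pointing down it reaches from about 0.225 to 0.875 m from the base axis. Payload 3.4 kg.
Tool frame: the origin (TCP) lies at the very end of the fingers, on their centre line; the grasp point (between the pads) lies 19 mm behind it; z points along the fingers, y is the line along which they close (so a half turn about z gives the same grasp; the last joint's range is limited). The gripper opens to 85 mm and grips with 20 to 120 N. Pads are 22 mm wide; open, the fingers measure 114 mm over their backs; the gripper's body (76 mm by 85 mm) begins 54 mm behind the grasp point. The pads swing forward as they close: fully open they stand 13 mm farther back than shut.
Start: joints at [-1.407, 0.276, 1.505, -0, 1.361, -0.121], TCP at [0.162, -0.552, 0.231] pointing down, gripper open.
Joint ranges: [-2.89, 2.89], [-0.75, 2.08], [0.22, 2.7], [-1.18, 4.32], [0.11, 2.71], [-2.7, 2.7]. Speed limits (rad/s): [2.57, 2.57, 3.14, 3.14, 3.14, 3.14].

INTERFACE

Orientations are given as a unit quaternion [w, x, y, z].
In Python, from rig import manip gives the robot as it stands. The module is installed in compiled form; this text tells all that it offers.
- The arm moves only by the tool play_rows, never from a script. Its argument "motion" is a list of rows, each a list of 5 numbers: the shift along the tool's x, y, z in units of 40 mm (1.0 is 40 mm), then the turn about the tool's z in units of 10 degrees (1.0 is 10 degrees), then the finger opening in mm, from 0 to 85.4. A call has 1 to 5 rows; each row is the pose to reach, as a shift and turn from the pose commanded when the call began, along the tool's axes at that moment; what a row does not reach only later rows make up. A row lasts 1/8 s, in which the tool goes at most 62.5 mm and 10.7 degrees, less where a joint would pass 70% of its speed; a pose out of reach is approached as far as the arm can. A call with a gripper value outside its range is refused whole. The fingers move at their own pace and stop on an object; "newtons" is the grip in N (left out, the last holds). Time passes only in rows, so rows that repeat a pose let the fingers close. It gives the time, the measured TCP pose, the force, the opening and the grip force at its end, in the units of the state.
- manip.get_state(): the state, without advancing time (a new reading comes with each control period).
- manip.get_image(name): name is "side" or "top"; returns a dict with "img" (480x640x3 uint8, red, green, blue), "range_z" (480x640 float32, m along the optical axis (not along the pixel's ray), 0 where there is no reading), "fx", "fy", "cx", "cy" (pixels), "D" ([k1, k2, p1, p2, k3] as OpenCV has them; the pictures are not rectified), "R" (3x3) and "t" (3): a world point X has camera coordinates R X + t. Camera axes: x right, y down, z forward; pixel columns grow to the right and rows downward; lengths in m; the calibration is good to about 2 mm. A picture is of the moment at which its call begins.
- manip.sign_off(): hands the job in; it is judged then, once.
The state is a dict: "clock": time; "qpos": joint angles; "qd": joint speeds; "effort": joint torques, N m; "position": TCP position; "ee_rot": TCP orientation; "contact_force": force on the tool from outside, world axes, zero at the start; "moment": the same for the moment, N m; "width": finger opening in m; "gripper_force": force on a finger pad.
Only numpy, scipy, OpenCV 4.12 (cv2) and the standard library are available. Lean on these libraries where they do the work, as an engineer would, in place of code of your own. Each camera call takes 0.05 s, during which the arm holds its last target. There are 200 camera calls.

TASK

Get ready to whisk in the glass jug: first lift the small tongs off the jug's rim and hang them astride the utensil rail on the shelf, letting them go there. Then take the bamboo whisk by its handle, draw it out of its spring clip, turn it upright with the tines straight down and hold it there, centred a few centimetres above the jug's mouth; finish while still holding it, clear of everything. Do not push the jug about or tip it, do not squeeze the tines, and leave the bowls, the whisk stand and the scoop alone.

Things in the scene. Friction and masses are not known exactly. Their poses are not given: they have to be found in the camera images.
- jug: straight-sided clear glass jug, 130 mm tall, 96 mm across, wall 4 mm, open mouth 88 mm across, loose, about 0.5 kg. Origin: centre of its underside, z up. Its handle sticks out along +y to 92 mm from the axis, at heights 22 to 111 mm.
- jug_mouth (a point): centre of the jug's mouth, level with the rim (130 mm above the counter)
- tongs: small rigid stainless tongs, about 35 g: a flat strip 16 mm wide, 2.4 mm thick, bent into an upside-down U 108 mm long. Origin: middle of the bend's underside, where it rests on rim or bar; z up (bend's top at +2.4 mm), x across the gap from arm to arm, y across the strip. They start astride the jug's rim on the robot's side, one arm inside, x along the jug's radius.
- tongs_hold (a point): between the arms of the tongs, 14 mm below the body's origin: here they measure 27.4 mm over the outsides (gap 22.6 mm); the arms are parallel from 12 to 50 mm below the origin, then splay to 33 mm over the outsides at the tips, 106 mm below
- rail: utensil rail fixed to the shelf's front edge, left or right of the middle. Origin on that edge, level with the shelf's top; x into the shelf, y along the bar.
- rail_bar (a point): middle of the rail's bar, on its axis: a level round steel bar 10 mm thick and 200 mm long along y, held by a bracket at each end; 50 mm in front of the shelf's edge, 40 mm above its top (190 mm above the counter)
- shelf: fixed stainless riser shelf, 740 mm wide (y), 210 mm deep, top 150 mm above the counter, board edge 22 mm thick. Origin on the counter under the middle of its front edge; x points away from the robot, into the shelf.
- clip: sprung steel U-clip on an angled tab, fixed to the shelf's front edge. Origin on that edge, level with the shelf's top; x into the shelf, y along the edge. It grips 24 mm of the whisk's handle and is 30 mm wide.
- clip_mid (a point): middle of the clip's grip, on the axis of the gripped handle: 20 mm in front of the edge, 35 mm above the shelf's top
- whisk: long-handled bamboo tea whisk, 190 mm long, about 45 g. Origin on its axis, in the middle of the clip's grip; x along it to the tines. Round handle 18 mm thick from x = -55 to +75 mm, with a 23 mm node ring at -18 to -13 mm that rests against the clip. In the clip it points towards the robot and slopes 30 degrees down to the tines.
- whisk_hold (a point): on the handle's axis, x = +42 mm: middle of the free length (+20 to +72 mm) between clip and tines. The whisk's z is the way out of the clip's mouth: up, leaning 30 degrees to the robot. Drawing it out that way takes 5 to 8 N; the clip lets go within some 12 mm.
- tines: the whisk's head of delicate tines (same origin and axes as the whisk): from x = +75 to +135 mm, up to 50 mm across
- whisk_tip (a point): end of the tines, on the whisk's axis, 135 mm from the whisk's origin
- bowls: stack of two nested speckled bowls on the shelf's middle, 122 mm across, 92 mm tall; origin centre of the underside
- stand: sage-green silicone whisk stand on the shelf, 66 mm across, 74 mm tall; origin centre of the underside
- scoop: small wooden scoop lying on the counter at the robot's right, about 150 mm long; origin near its middle, x towards its cup

How it is judged:
By the outcome, as a careful person would: the job done as asked, in the order asked, and still so for the second after the job is handed in, while the arm keeps its last pose, push and grip.
It also fails if it takes over 59 s, if anything falls off the work surface, if the arm or the gripper's body presses on something with over 40 N, if the wrist force passes 120 N, or if a joint passes its speed limit or range.

## Working session

There is one attempt and no reset: what is moved stays moved. The work goes in short steps, Python scripts to look and compute and a tool call to move; the robot and the scene stay as the last step left them, time stands still between calls to the robot, and variables do not carry over. Pictures are saved under pics/ and viewed, at most 10 in all, crops included, and the job is handed in when it is done.

Besides the shell and the picture viewer there is one more tool, called after ">>>" in YAML: its name, and indented under it one key for each argument. play_rows: Moves the arm, as the interface text tells. Its arguments: {"type":"object","properties":{"motion":{"type":"array","items":{"type":"array","items":{"type":"number"}}},"newtons":{"type":"number"}},"required":["motion"]}

```bash
mkdir -p pics; cat > h.py <<'E'
import numpy as np, cv2
from rig import manip
from scipy.spatial.transform import Rotation as Ro
def grab(n,f=None):
    d=manip.get_image(n)
    if f: cv2.imwrite('pics/'+f,d['img'][:,:,::-1])
    np.savez('last_'+n,**{k:np.array(v) for k,v in d.items()})
    return d
def load(n): return dict(np.load('last_'+n+'.npz'))
def K(d): return np.array([[d['fx'],0,d['cx']],[0,d['fy'],d['cy']],[0,0,1]],float)
def ray(d,u,v):
    p=cv2.undistortPoints(np.array([[[u,v]]],float),K(d),np.array(d['D'],float))[0,0]
    R=np.array(d['R']);t=np.array(d['t'])
    return -R.T@t, R.T@np.array([p[0],p[1],1])
def at_z(d,u,v,z):
    c,r=ray(d,u,v); return c+r*(z-c[2])/r[2]
def dep(d,u,v):
    c,r=ray(d,u,v); return c+r*d['range_z'][int(v),int(u)]
def proj(d,X):
    R=np.array(d['R'],float);t=np.array(d['t'],float)
    return cv2.projectPoints(np.atleast_2d(np.array(X,float)),cv2.Rodrigues(R)[0],t,K(d),np.array(d['D'],float))[0][:,0]
def cloud(d):
    v,u=np.mgrid[0:480,0:640]; p=cv2.undistortPoints(np.stack([u,v],-1).reshape(-1,1,2).astype(float),K(d),np.array(d['D'],float))[:,0]
    z=d['range_z'].reshape(-1,1); X=(np.hstack([p,np.ones_like(z)])*z-np.array(d['t']))@np.array(d['R'])
    X[z[:,0]==0]=np.nan
    return X.reshape(480,640,3)
def st():
    s=manip.get_state(); w,x,y,z=s['ee_rot']; return s,np.array(s['position']),Ro.from_quat([x,y,z,w]).as_matrix()
E
python3 - <<'E'
from h import *
for n in('side','top'):
    d=grab(n,n+'0.png'); print(n,d['fx'],d['cx'],d['cy'],d['D'],np.round(d['R'],3).tolist(),d['t'], (d['range_z']==0).mean())
s,p,R=st(); print(p,R.round(3).tolist(),s['clock'])
E
```

```text
side 453.7873862716252 314.195000944781 242.79677865145075 [0.02447215 0.         0.         0.         0.        ] [[-0.781, -0.625, 0.016], [-0.339, 0.402, -0.85], [0.525, -0.669, -0.526]] [0.44099836 0.32732304 0.55599035] 0.0038704427083333334
top 496.96531248139587 318.4568083175559 233.15113015005542 [-0.02765119  0.          0.          0.          0.        ] [[0.011, -1.0, 0.015], [-0.981, -0.013, -0.195], [0.195, -0.013, -0.981]] [-0.05441884  0.62717833  0.99470503] 0.0037923177083333333
[ 0.16148257 -0.55136995  0.23052413] [[0.96, 0.281, -0.0], [0.281, -0.96, 0.002], [0.0, -0.002, -1.0]] 0.1
```

View pics/side0.png

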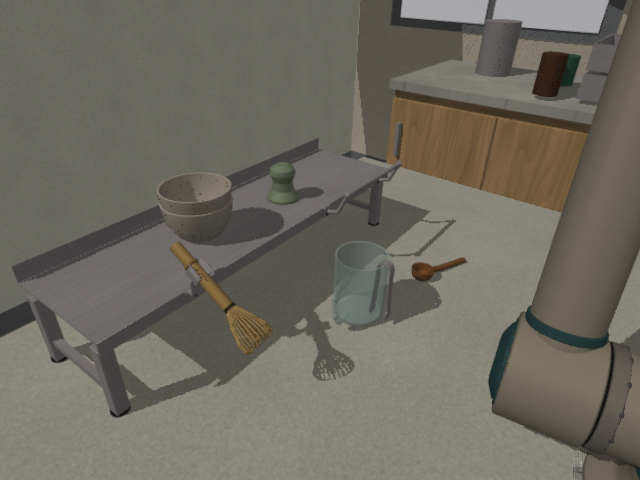

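View pics/top0.png

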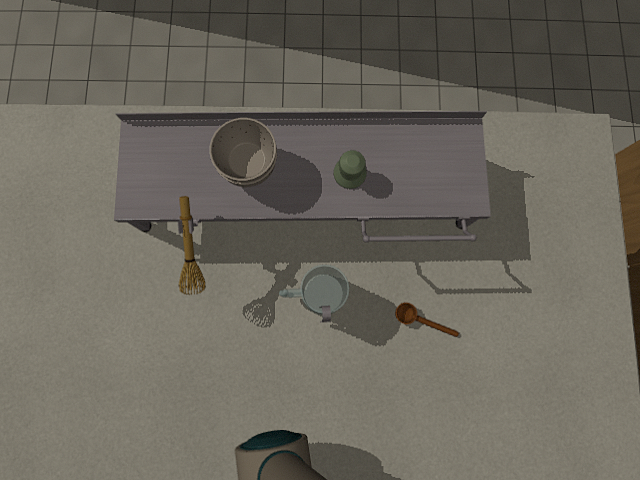

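```bash
python3 - <<'E'
from h import *
t=cv2.imread('pics/top0.png'); s=cv2.imread('pics/side0.png')
c=lambda im,u,v,w,h,k: cv2.resize(im[v:v+h,u:u+w],None,fx=k,fy=k,interpolation=cv2.INTER_CUBIC)
a=np.hstack([c(t,275,260,80,60,5),c(t,150,190,80,120,5)[:300]])
a=np.hstack([c(t,280,262,80,60,5),c(t,165,188,80,60,5)])
b=np.hstack([c(t,352,208,133,50,3)[:, :400] if 0 else cv2.resize(t[208:253,355:485],(400,138)),cv2.resize(s[230:330,320:420],(300,300))[:138*0+300][:138] if 0 else cv2.resize(t[240:300,165:245],(400,300))[:138]])
cv2.imwrite('pics/m1.png',np.vstack([a,b]))
d=load('top');e=load('side')
X=cloud(d)
# rim points: z 0.12-0.135
m=(np.abs(X[...,2]-.13)<.006); ys,xs=np.where(m); sel=(xs>270)&(xs<360)&(ys>255)&(ys<330)
print('rim n',sel.sum()); 
P=X[ys[sel],xs[sel]]; print(P.min(0),P.max(0))
print('tongs',[dep(d,u,v).round(4).tolist() for u,v in[(322,309),(326,312),(330,312),(326,317)]])
print('tongs z',[at_z(d,u,v,.1324).round(4).tolist() for u,v in[(326,313)]])
print('bar',[(at_z(d,u,v,.19).round(4).tolist(),dep(d,u,v).round(4).tolist()) for u,v in[(370,238.5),(420,238),(470,237.5)]])
print('edge',[(at_z(d,u,v,.15).round(4).tolist()) for u,v in[(116,219),(490,216)]])
# whisk points cloud from both cams
for q in(d,e):
    Y=cloud(q); im=q['img'].astype(int); mm=(im[...,0]-im[...,2]>50)&(Y[...,2]>.1)&(Y[...,0]>.2)&(Y[...,1]>.1)
    P=Y[mm]; P=P[~np.isnan(P[:,0])]; print(len(P),P.min(0).round(3),P.max(0).round(3))
    for z0 in np.arange(.1,.24,.02):
        r=P[(P[:,2]>z0)&(P[:,2]<z0+.02)]
        if len(r):print(round(z0,2),len(r),np.median(r,0).round(4),r.max(0).round(3),r.min(0).round(3))
E
```

```text
rim n 407
[ 0.44615784 -0.10478707  0.12429058] [ 0.55103147 -0.01105801  0.13577315]
tongs [[0.4649, -0.0543, 0.1342], [0.4592, -0.0619, 0.1372], [0.4594, -0.0697, 0.1346], [0.4499, -0.0621, 0.1321]]
tongs z [[0.4575, -0.0621, 0.1324]]
bar [([0.5935, -0.1413, 0.19], [0.5925, -0.1407, 0.1952]), ([0.5957, -0.235, 0.19], [0.5952, -0.2345, 0.1925]), ([0.5979, -0.3294, 0.19], [0.5965, -0.3269, 0.1975])]
edge [[0.6331, 0.3503, 0.15], [0.6495, -0.3845, 0.15]]
735 [0.492 0.176 0.102] [0.665 0.224 0.222]
0.1 14 [0.5203 0.2188 0.1125] [0.53  0.222 0.12 ] [0.506 0.193 0.102]
0.12 72 [0.515  0.1995 0.1334] [0.539 0.224 0.14 ] [0.496 0.176 0.12 ]
0.14 255 [0.5269 0.2003 0.1509] [0.557 0.221 0.16 ] [0.492 0.182 0.14 ]
0.16 125 [0.5722 0.202  0.1703] [0.594 0.209 0.18 ] [0.54  0.194 0.16 ]
0.18 108 [0.6034 0.2024 0.1893] [0.628 0.212 0.2  ] [0.582 0.196 0.18 ]
0.2 157 [0.6405 0.2033 0.2101] [0.665 0.211 0.22 ] [0.62  0.195 0.2  ]
0.22 4 [0.6562 0.2025 0.2213] [0.658 0.204 0.222] [0.652 0.198 0.22 ]
1517 [0.492 0.175 0.102] [0.663 0.225 0.22 ]
0.1 60 [0.5144 0.2093 0.1155] [0.538 0.225 0.12 ] [0.501 0.176 0.102]
0.12 228 [0.5175 0.2162 0.1315] [0.551 0.225 0.14 ] [0.493 0.175 0.12 ]
0.14 533 [0.5321 0.2058 0.15  ] [0.578 0.22  0.16 ] [0.492 0.186 0.14 ]
0.16 288 [0.5795 0.207  0.1699] [0.605 0.211 0.18 ] [0.556 0.199 0.16 ]
0.18 161 [0.6085 0.2053 0.1899] [0.642 0.215 0.2  ] [0.589 0.2   0.18 ]
0.2 247 [0.6456 0.2082 0.2086] [0.663 0.213 0.22 ] [0.625 0.199 0.2  ]
```

View pics/m1.png

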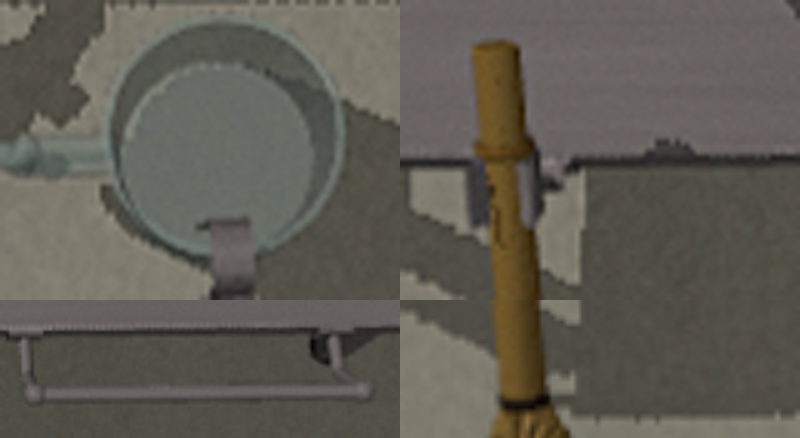

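```bash
cat > go.py <<'E'
import sys
from h import *
# usage: go.py x y z yawdeg(tool y axis angle, mod 360) -> row units
a=[float(v) for v in sys.argv[1:]]
s,p,R=st()
sh=R.T@(np.array(a[:3])-p)/.04
yy=np.degrees(np.arctan2(R[1,1],R[0,1])); t=-(a[3]-yy); t=(t+180)%360-180
print('shift',sh.round(3),'turn',round(t/10,3),'| pos',p.round(4),'yaw',yy.round(2),'tilt',R[:,2].round(3),'q6',round(s['qpos'][5],2),'clk',s['clock'],'w',s['width'],'F',np.round(s['contact_force'],1),'gf',s['gripper_force'])
E
python3 - <<'E'
from h import *
d=load('top')
X=cloud(d); 
c=at_z(d,325.2,290,.13); print(c)
m=(np.abs(X[...,2]-.13)<.004); ys,xs=np.where(m); sel=(xs>298)&(xs<352)&(ys>262)&(ys<306); P=X[ys[sel],xs[sel]]
from scipy.optimize import least_squares
r=least_squares(lambda q:np.hypot(P[:,0]-q[0],P[:,1]-q[1])-.046,c[:2],loss='soft_l1',f_scale=.002); print(r.x,len(P))
E
python3 go.py .4575 -.062 .23 5
```

```text
[ 0.50176872 -0.06022985  0.13      ]
[ 0.50413384 -0.05848231] 226
shift [10.54  -9.661  0.031] turn -7.868 | pos [ 0.1615 -0.5514  0.2305] yaw -73.68 tilt [-0.     0.002 -1.   ] q6 -0.12 clk 0.1 w 0.08503936524210183 F [ 0.3  0.5 -0.4] gf 0.0
```

>>> play_rows:
  motion:
    - [10.54, -9.66, 0, -7.87, 50]
    - [10.54, -9.66, 0, -7.87, 50]
    - [10.54, -9.66, 0, -7.87, 50]
    - [10.54, -9.66, 0, -7.87, 50]
    - [10.54, -9.66, 0, -7.87, 50]
  newtons: 30

```text
clock: 0.72
position: [0.3239, -0.2826, 0.2311]
ee_rot: [0.0, 0.817, 0.576, 0.0]
contact_force: [0.4, -0.0, -0.0]
width: 0.0502
gripper_force: 0.0
```

```bash
python3 go.py .4575 -.062 .23 5
```

```text
shift [6.317 1.289 0.029] turn -2.466 | pos [ 0.3239 -0.2826  0.2311] yaw -19.66 tilt [ 0.  0. -1.] q6 -0.54 clk 0.725 w 0.050234793005731374 F [ 0.4 -0.  -0. ] gf 0.0
```

>>> play_rows:
  motion:
    - [6.32, 1.29, 0, -2.47, 50]
    - [6.32, 1.29, 0, -2.47, 50]
    - [6.32, 1.29, 0, -2.47, 50]
    - [6.32, 1.29, 0, -2.47, 50]
    - [6.32, 1.29, 0, -2.47, 50]

```text
clock: 1.35
position: [0.4593, -0.061, 0.2309]
ee_rot: [-0.0, 0.675, 0.738, 0.0]
contact_force: [0.3, -0.4, -0.1]
width: 0.0498
gripper_force: 0.0
```

```bash
python3 go.py .4575 -.062 .097 5
```

```text
shift [-0.025 -0.048  3.348] turn 0.007 | pos [ 0.4593 -0.061   0.2309] yaw 5.07 tilt [-0.     0.001 -1.   ] q6 -0.37 clk 1.35 w 0.04983325320121977 F [ 0.3 -0.4 -0.1] gf 0.0
```

>>> play_rows:
  motion:
    - [-0.02, -0.04, 1.2, 0, 50]
    - [-0.02, -0.04, 2.0, 0, 50]
    - [-0.02, -0.04, 2.7, 0, 50]
    - [-0.02, -0.04, 3.2, 0, 50]
    - [-0.02, -0.04, 3.35, 0, 50]

```text
clock: 1.98
position: [0.4551, -0.066, 0.096]
ee_rot: [-0.001, 0.678, 0.735, -0.001]
contact_force: [-0.4, 0.0, -0.3]
width: 0.0501
gripper_force: 0.0
```

```bash
python3 go.py .4575 -.062 .097 5; python3 - <<'E'
from h import *
d=grab('side'); im=d['img'][210:360,290:490,::-1]; t=grab('top')['img'][240:340,250:400,::-1]
cv2.imwrite('pics/a1.png',np.hstack([cv2.resize(im,(530,400)),cv2.resize(t,(270,180)) if 0 else cv2.resize(t[30:100,30:110],(270,400))]))
E
```

```text
shift [ 0.095  0.067 -0.025] turn -0.032 | pos [ 0.4551 -0.066   0.096 ] yaw 4.68 tilt [-0.003  0.    -1.   ] q6 -0.38 clk 1.975 w 0.050061190151654875 F [-0.4  0.  -0.3] gf 0.0
```

View pics/a1.png

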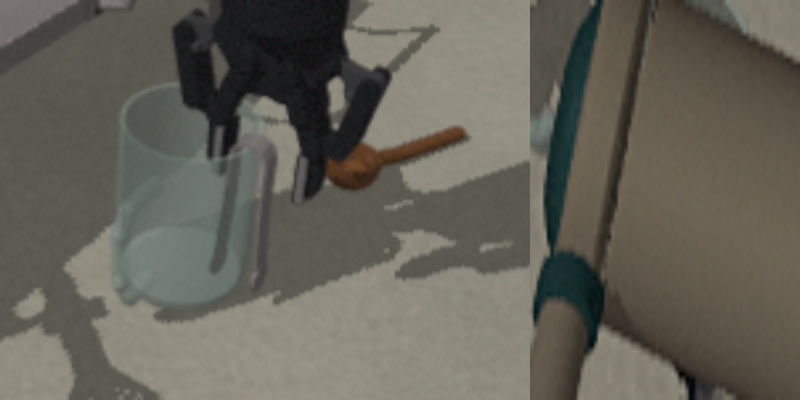

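>>> play_rows:
  motion:
    - [0.05, 0.04, 0, 0, 26]
    - [0.05, 0.04, 0, 0, 26]
    - [0.05, 0.04, 0, 0, 26]
    - [0.05, 0.04, 0, 0, 26]
    - [0.05, 0.04, 0, 0, 20]
  newtons: 30

```text
clock: 2.7
position: [0.4588, -0.0635, 0.098]
ee_rot: [0.001, 0.677, 0.736, 0.0]
contact_force: [1.8, -0.4, 6.0]
width: 0.0273
gripper_force: 30.2
```

```bash
python3 go.py .4575 -.062 .27 5
```

```text
shift [ 0.037 -0.022 -4.301] turn -0.026 | pos [ 0.4588 -0.0635  0.098 ] yaw 4.74 tilt [ 0.002 -0.001 -1.   ] q6 -0.37 clk 2.7 w 0.0272607185712437 F [ 1.8 -0.4  6. ] gf 30.2452747290954
```

>>> play_rows:
  motion:
    - [0, 0, -0.4, 0, 20]
    - [0, 0, -1.2, 0, 20]
    - [0, 0, -2.5, 0, 20]
    - [0, 0, -4, 0, 20]
    - [0, 0, -5.5, 0, 20]

```text
clock: 3.32
position: [0.4568, -0.063, 0.3183]
ee_rot: [-0.001, 0.677, 0.736, -0.001]
contact_force: [1.7, -1.2, -0.5]
width: 0.0272
gripper_force: 29.4
```

```bash
python3 go.py .5957 -.236 .318 1.3; python3 - <<'E'
from h import *
d=grab('side','s2.png')
E
```

```text
shift [-4.596e+00  3.102e+00 -2.000e-03] turn 0.344 | pos [ 0.4568 -0.063   0.3183] yaw 4.74 tilt [-0.002  0.    -1.   ] q6 -0.37 clk 3.325 w 0.027208875367769964 F [ 1.7 -1.2 -0.5] gf 29.4302370690275
```

View pics/s2.png

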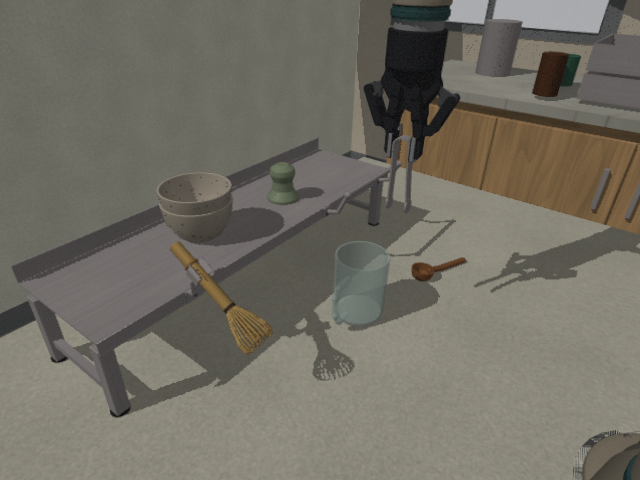

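>>> play_rows:
  motion:
    - [-1, 0.65, 0, 0.1, 20]
    - [-2.2, 1.5, 0, 0.2, 20]
    - [-3.5, 2.35, 0, 0.34, 20]
    - [-4.3, 2.9, 0, 0.34, 20]
    - [-4.6, 3.1, 0, 0.34, 20]

```text
clock: 4.0
position: [0.5971, -0.238, 0.3149]
ee_rot: [-0.002, 0.699, 0.715, -0.001]
contact_force: [-1.1, -0.2, -0.7]
width: 0.0271
gripper_force: 29.4
```

>>> play_rows:
  motion:
    - [0, 0, 0, 0, 20]

```text
clock: 4.12
position: [0.5963, -0.2363, 0.316]
ee_rot: [-0.002, 0.699, 0.715, -0.0]
contact_force: [-0.5, -0.4, 0.3]
width: 0.0271
gripper_force: 29.4
```

```bash
python3 go.py .5957 -.236 .162 1.3; python3 - <<'E'
from h import *
d=grab('side'); s,p,R=st()
print(proj(d,[p,p+[0,0,.033],[.5957,-.236,.195],[.5935,-.136,.19],[.598,-.336,.19]]).round(1))
im=d['img'][60:260,300:500,::-1]
cv2.imwrite('pics/a3.png',cv2.resize(im,(600,600),interpolation=cv2.INTER_CUBIC))
E
```

```text
shift [ 1.000e-03 -5.000e-03  3.849e+00] turn 0.001 | pos [ 0.5963 -0.2363  0.316 ] yaw 1.31 tilt [-0.003  0.002 -1.   ] q6 -0.51 clk 4.125 w 0.02710090245923037 F [-0.5 -0.4  0.3] gf 29.398140729172155
[[382.  116.4]
 [383.7  98.5]
 [376.4 176.1]
 [349.  195. ]
 [399.8 164. ]]
```

View pics/a3.png

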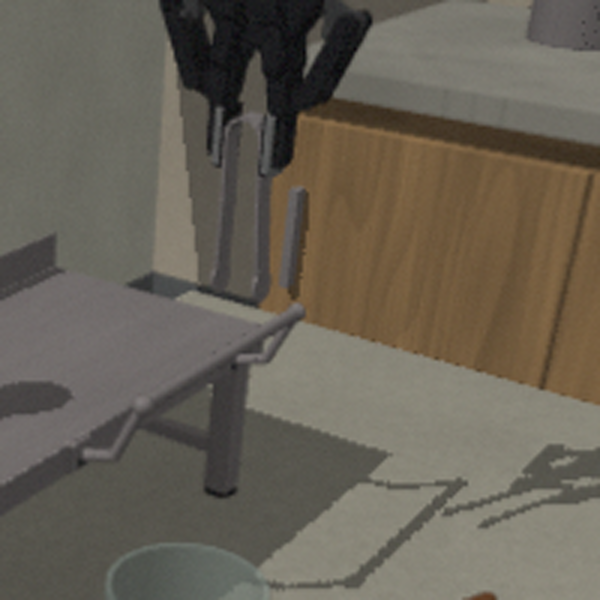

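>>> play_rows:
  motion:
    - [0, 0, 0.8, 0, 20]
    - [0, 0, 1.8, 0, 20]
    - [0, 0, 2.7, 0, 20]
    - [0, 0, 3.3, 0, 20]
    - [0, 0, 3.6, 0, 20]

```text
clock: 4.8
position: [0.5953, -0.2345, 0.1727]
ee_rot: [-0.001, 0.698, 0.716, -0.0]
contact_force: [-0.0, 0.2, -0.7]
width: 0.0273
gripper_force: 29.4
```

>>> play_rows:
  motion:
    - [0, 0, 0.06, 0, 20]
    - [0, 0, 0.12, 0, 20]
    - [0, 0, 0.12, 0, 20]

```text
clock: 5.18
position: [0.5972, -0.2366, 0.1694]
ee_rot: [0.001, 0.699, 0.715, 0.0]
contact_force: [-0.0, -0.1, -0.9]
width: 0.0272
gripper_force: 29.4
```

```bash
python3 go.py .5957 -.236 .162 1.3; python3 - <<'E'
from h import *
d=grab('side')
im=d['img'][130:230,330:430,::-1]
cv2.imwrite('pics/a4.png',cv2.resize(im,(500,500),interpolation=cv2.INTER_CUBIC))
E
```

```text
shift [ 0.016 -0.038  0.186] turn 0.004 | pos [ 0.5972 -0.2366  0.1694] yaw 1.34 tilt [ 0.001 -0.001 -1.   ] q6 -0.51 clk 5.175 w 0.027188385781380164 F [-0.  -0.1 -0.9] gf 29.425557784270495
```

View pics/a4.png

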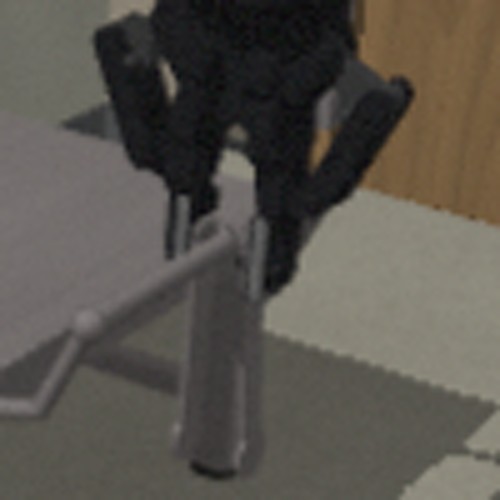

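>>> play_rows:
  motion:
    - [0, 0, 0.06, 0, 20]
    - [0, 0, 0.12, 0, 20]
    - [0, 0, 0.16, 0, 20]
    - [0, 0, 0.16, 0, 20]

```text
clock: 5.72
position: [0.5969, -0.2366, 0.1629]
ee_rot: [0.0, 0.699, 0.715, 0.0]
contact_force: [-1.8, 0.1, 4.1]
width: 0.0268
gripper_force: 29.4
```

>>> play_rows:
  motion:
    - [0, 0, 0, 0, 30]
    - [0, 0, 0, 0, 34]
    - [0, 0, 0, 0, 40]
    - [0, 0, 0, 0, 40]
    - [0, 0, -0.1, 0, 40]

```text
clock: 6.35
position: [0.5966, -0.2363, 0.1658]
ee_rot: [-0.0, 0.699, 0.715, -0.0]
contact_force: [0.7, -0.3, -0.5]
width: 0.0401
gripper_force: 0.0
```

>>> play_rows:
  motion:
    - [0, 0, -0.3, 0, 40]
    - [0, 0, -0.8, 0, 40]
    - [0, 0, -2, 0, 40]
    - [0, 0, -3.2, 0, 40]
    - [0, 0, -4.4, 0, 40]

```text
clock: 6.98
position: [0.5967, -0.2364, 0.3449]
ee_rot: [0.001, 0.699, 0.715, 0.0]
contact_force: [0.4, 0.5, -0.3]
width: 0.0398
gripper_force: 0.0
```

```bash
python3 - <<'E'
from h import *
d=grab('side'); t=grab('top')
g=lambda m:cv2.resize(m[:,:,::-1],(400,400),interpolation=cv2.INTER_CUBIC)
cv2.imwrite('pics/a5.png',np.hstack([g(d['img'][130:230,330:430]),g(t['img'][190:270,150:230])]))
# whisk axis fit: side+top depth, handle pts only
ps=[]
for q in(d,t):
    Y=cloud(q); im=q['img'].astype(int); m=(im[...,0]-im[...,2]>50)&(Y[...,2]>.1)&(Y[...,0]>.56)&(Y[...,0]<.68)&(Y[...,1]>.15)&(Y[...,1]<.26); ps.append(Y[m])
P=np.vstack(ps); print(len(P))
from scipy.optimize import least_squares
f=lambda q:np.linalg.norm(np.cross(P-[.6,q[0],q[1]],np.array([-np.cos(q[3])*np.cos(q[2]),-np.cos(q[3])*np.sin(q[2]),-np.sin(q[3])])),axis=1)-.009
r=least_squares(f,[.203,.18,.02,np.pi/6],loss='soft_l1',f_scale=.002); print(r.x, np.degrees(r.x[2:]))
print(np.sort(P[:,0])[-5:],np.sort(P[:,2])[-5:])
E
python3 go.py .67 .205 .32 -90
```

```text
1131
[0.20170186 0.17595097 0.03329055 0.5230948 ] [ 1.9074082  29.97112441]
[0.66202249 0.66210854 0.66213089 0.66232883 0.66565913] [0.22103704 0.22173742 0.22185804 0.22280095 0.22302985]
shift [11.023  2.027  0.702] turn 9.134 | pos [ 0.5989 -0.2375  0.3501] yaw 1.34 tilt [ 0.012 -0.007 -1.   ] q6 -0.51 clk 7.075 w 0.039965067630853925 F [-1.1 -0.8  0.7] gf 0.0
```

View pics/a5.png

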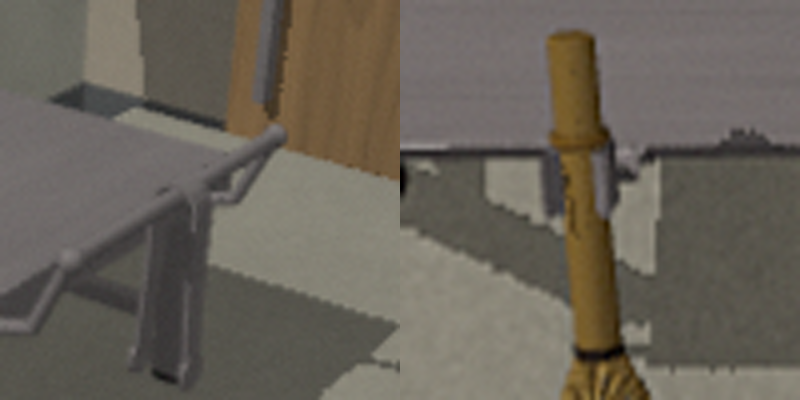

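```bash
python3 - <<'E'
from h import *
t=load('top'); X=cloud(t)
for nm,(a,b,c,d),z in(('bowl',(205,280,115,190),.2),('stand',(328,372,148,192),.17)):
    P=X[c:d,a:b].reshape(-1,3);P=P[P[:,2]>z]; print(nm,np.nanpercentile(P,[1,99],axis=0).round(3).tolist())
E
python3 go.py .645 .2033 .30 91.5
```

```text
bowl [[0.687, 0.036, 0.201], [0.805, 0.153, 0.245]]
stand [[0.709, -0.129, 0.17], [0.754, -0.082, 0.226]]
shift [10.999  1.395  1.194] turn -9.016 | pos [ 0.5989 -0.2375  0.3501] yaw 1.34 tilt [ 0.012 -0.007 -1.   ] q6 -0.51 clk 7.075 w 0.039965067630853925 F [-1.1 -0.8  0.7] gf 0.0
```

>>> play_rows:
  motion:
    - [1.5, 0.2, 0.2, -1, 40]
    - [3, 0.4, 0.6, -2, 40]
    - [4.5, 0.6, 0.8, -3, 40]
    - [6, 0.8, 1.1, -4, 40]
    - [7.5, 1, 1.1, -5, 40]

```text
clock: 7.7
position: [0.6291, 0.0663, 0.297]
ee_rot: [-0.001, 0.328, 0.945, -0.0]
contact_force: [-0.1, -0.2, 0.5]
width: 0.0397
gripper_force: 0.0
```

```bash
python3 go.py .648 .2033 .30 91.5
```

```text
shift [ 1.755  2.98  -0.076] turn -3.985 | pos [0.6291 0.0663 0.297 ] yaw 51.65 tilt [-0.002 -0.    -1.   ] q6 -0.91 clk 7.7 w 0.039749542297327016 F [-0.1 -0.2  0.5] gf 0.0
```

>>> play_rows:
  motion:
    - [0.6, 1, 0, -1, 40]
    - [1.2, 2, 0, -2, 40]
    - [1.7, 2.8, 0, -3, 40]
    - [1.76, 2.98, 0, -3.98, 40]
    - [1.76, 2.98, 0, -3.98, 40]

```text
clock: 8.32
position: [0.6491, 0.2023, 0.2977]
ee_rot: [-0.0, -0.01, 1.0, -0.0]
contact_force: [0.2, -0.8, 0.2]
width: 0.0397
gripper_force: 0.0
```

```bash
python3 go.py .648 .2033 .1845 91.5
```

```text
shift [0.026 0.027 2.831] turn -0.04 | pos [0.6491 0.2023 0.2977] yaw 91.1 tilt [-0.001 -0.    -1.   ] q6 -1.39 clk 8.325 w 0.03972377538112413 F [ 0.2 -0.8  0.2] gf 0.0
```

>>> play_rows:
  motion:
    - [0.03, 0.03, 0.8, -0.04, 40]
    - [0.03, 0.03, 1.7, -0.04, 40]
    - [0.03, 0.03, 2.4, -0.04, 40]
    - [0.03, 0.03, 2.75, -0.04, 40]
    - [0.03, 0.03, 2.83, -0.04, 40]

```text
clock: 8.95
position: [0.6479, 0.2019, 0.1844]
ee_rot: [-0.0, -0.012, 1.0, -0.0]
contact_force: [1.0, 0.1, 0.4]
width: 0.0401
gripper_force: 0.0
```

```bash
python3 go.py .648 .2033 .1845 91.5; python3 - <<'E'
from h import *
d=grab('side')
cv2.imwrite('pics/a6.png',cv2.resize(d['img'][160:360,120:320,::-1],(600,600),interpolation=cv2.INTER_CUBIC))
E
```

```text
shift [-0.002  0.034 -0.002] turn -0.008 | pos [0.6479 0.2019 0.1844] yaw 91.42 tilt [-0.001 -0.    -1.   ] q6 -1.4 clk 8.95 w 0.04013782410549683 F [1.  0.1 0.4] gf 0.0
```

View pics/a6.png

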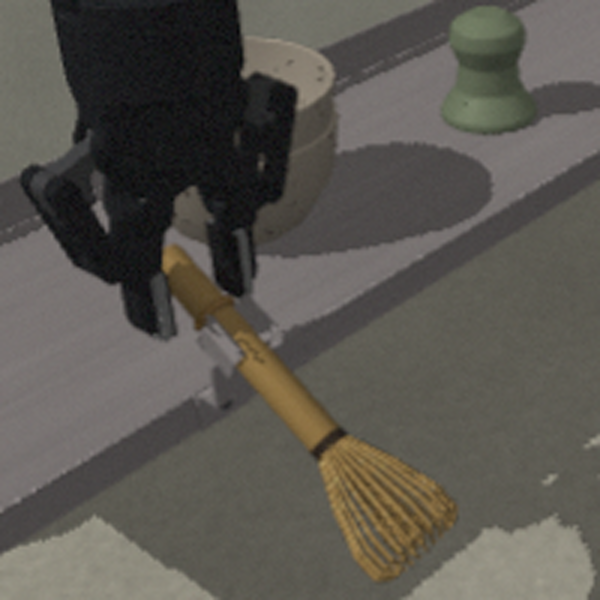

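>>> play_rows:
  motion:
    - [0, 0.02, 0, 0, 20]
    - [0, 0.02, 0, 0, 15]
    - [0, 0.02, 0, 0, 12]
    - [0, 0.02, 0, 0, 12]
    - [0, 0.02, 0, 0, 12]
  newtons: 80

```text
clock: 9.62
position: [0.649, 0.2037, 0.1863]
ee_rot: [0.001, -0.013, 1.0, 0.0]
contact_force: [-0.3, 0.9, 5.2]
width: 0.0156
gripper_force: 78.0
```

```bash
python3 go.py .648 .2033 .1845 91.5
```

```text
shift [ 0.024 -0.009  0.045] turn 0.003 | pos [0.649  0.2037 0.1863] yaw 91.53 tilt [ 0.003  0.001 -1.   ] q6 -1.4 clk 9.625 w 0.01563228551863662 F [-0.3  0.9  5.2] gf 77.9630970954895
```

>>> play_rows:
  motion:
    - [0.05, 0, -0.087, 0, 12]
    - [0.1, 0, -0.17, 0, 12]
    - [0.15, 0, -0.26, 0, 12]
    - [0.2, 0, -0.35, 0, 12]
    - [0.25, 0, -0.433, 0, 12]

```text
clock: 10.25
position: [0.6376, 0.203, 0.2028]
ee_rot: [-0.0, -0.013, 1.0, -0.0]
contact_force: [1.2, 0.6, -1.1]
width: 0.0153
gripper_force: 78.6
```

```bash
cat > wf.py <<'E'
from h import *
from scipy.optimize import least_squares
# fit the whisk's handle axis near the tool
s,p,R=st(); g=p-R[:,2]*.019; out=[]
for n in('side','top'):
    q=grab(n); Y=cloud(q); im=q['img'].astype(int)
    m=(im[...,0]-im[...,2]>45)&(np.linalg.norm(Y-g,axis=-1)<.2)&(Y[...,2]>.04); out.append(Y[m]); print(n,m.sum(), end=' ')
P=np.vstack(out); c=P.mean(0); d0=np.linalg.svd(P-c,full_matrices=False)[2][0]; d0*=np.sign((c-g)@d0)
# keep the handle: within .105 of grasp
H=P[np.linalg.norm(P-g,axis=1)<.105]
def f(q):
    d=d0+np.linalg.svd(d0[None])[2][1]*q[2]+np.linalg.svd(d0[None])[2][2]*q[3]; d/=np.linalg.norm(d)
    e=np.linalg.svd(d0[None])[2]; o=H.mean(0)+e[1]*q[0]+e[2]*q[1]
    f.o,f.d=o,d
    return np.linalg.norm(np.cross(H-o,d),axis=1)-.009
r=least_squares(f,[0,0,0,0],loss='soft_l1',f_scale=.002); f(r.x); o,d=f.o,f.d
far=((P-g)@d).max(); near=((P-g)@d).min(); foot=o+d*((g-o)@d)
print('n',len(H),'axis',d.round(3),'slope',np.degrees(np.arcsin(-d[2])).round(1),'heading',np.degrees(np.arctan2(d[1],d[0])).round(1),'far/near',far.round(4),near.round(4),'axis at grasp - grasp',(foot-g).round(4),'res',np.abs(r.fun).mean().round(4),'tip',(foot+d*far).round(4))
E
python3 wf.py;python3 go.py .648 .2033 .1845 91.5
```

```text
side 1715 top 915 n 1166 axis [-0.865 -0.03  -0.501] slope 30.1 heading -178.0 far/near 0.1713 -0.0104 axis at grasp - grasp [ 0.0005 -0.0004 -0.0009] res 0.0013 tip [0.4899 0.1975 0.1351]
shift [-0.267 -0.     0.465] turn 0.004 | pos [0.6373 0.203  0.2031] yaw 91.54 tilt [-0.001 -0.    -1.   ] q6 -1.39 clk 10.35 w 0.01566116648662778 F [1.4 0.3 1.1] gf 78.55364441871643
```

>>> play_rows:
  motion:
    - [0.4, 0, -0.8, 0, 12]
    - [1.2, 0, -2, 0, 12]
    - [2.5, 0.6, -3, 1, 12]
    - [3.8, 1.6, -4, 2, 12]
    - [4.7, 2.6, -4, 3, 12]
  newtons: 60

```text
clock: 10.98
position: [0.4536, 0.2948, 0.3631]
ee_rot: [0.001, 0.249, 0.969, 0.001]
contact_force: [-0.0, -0.2, -0.9]
width: 0.0157
gripper_force: 78.5
```

```bash
python3 go.py .45 .10 .36 270 
```

```text
shift [-2.265 -4.311  0.072] turn 15.121 | pos [0.4536 0.2948 0.3631] yaw 61.21 tilt [ 0.002  0.001 -1.   ] q6 -0.62 clk 10.975 w 0.015652134686433925 F [-0.  -0.2 -0.9] gf 78.45170974731445
```

>>> play_rows:
  motion:
    - [-0.5, -0.9, 0, 1, 12]
    - [-1, -1.8, 0, 2, 12]
    - [-1.5, -2.7, 0, 3, 12]
    - [-2, -3.6, 0, 4, 12]
    - [-2.27, -4.31, 0, 5, 12]
  newtons: 50

```text
clock: 11.6
position: [0.4518, 0.0983, 0.3603]
ee_rot: [-0.001, 0.634, 0.773, -0.001]
contact_force: [-0.2, -0.1, -0.3]
width: 0.0154
gripper_force: 78.5
```

>>> play_rows:
  motion:
    - [0, 0, 0, 1, 12]
    - [0, 0, 0, 2, 12]
    - [0, 0, 0, 3, 12]
    - [0, 0, 0, 4, 12]
    - [0, 0, 0, 5, 12]

```text
clock: 12.22
position: [0.4518, 0.0998, 0.3603]
ee_rot: [-0.001, 0.901, 0.433, -0.001]
contact_force: [-0.1, -0.2, -0.7]
width: 0.0156
gripper_force: 78.5
```

>>> play_rows:
  motion:
    - [0, 0, 0, 1, 12]
    - [0, 0, 0, 2, 12]
    - [0, 0, 0, 3, 12]
    - [0, 0, 0, 4, 12]
    - [0, 0, 0, 5, 12]

```text
clock: 12.85
position: [0.4517, 0.0998, 0.3602]
ee_rot: [0.0, 1.0, 0.012, -0.001]
contact_force: [0.3, 0.8, -0.1]
width: 0.0155
gripper_force: 78.5
```

```bash
python3 wf.py; python3 go.py .43 .10 .14 270.8 
```

```text
side 998 top 657 n 642 axis [ 0.856  0.018 -0.517] slope 31.2 heading 1.2 far/near 0.1693 -0.0192 axis at grasp - grasp [-0.0007 -0.0004 -0.0012] res 0.0008 tip [0.596  0.1025 0.2905]
shift [-0.536 -0.021  5.507] turn 0.086 | pos [0.452  0.0998 0.3602] yaw -88.34 tilt [-0.002 -0.    -1.   ] q6 1.61 clk 12.95 w 0.015707379229398508 F [ 0.1 -0.7 -0.6] gf 78.54967474937439
```

>>> play_rows:
  motion:
    - [-0.54, 0, 1.2, 0, 12]
    - [-0.54, 0, 2.6, 0, 12]
    - [-0.54, 0, 4, 0, 12]
    - [-0.54, 0, 5.1, 0, 12]
    - [-0.54, 0, 5.45, 0, 12]

```text
clock: 13.58
position: [0.429, 0.099, 0.1402]
ee_rot: [0.0, 1.0, 0.016, -0.003]
contact_force: [-0.5, -0.3, 0.4]
width: 0.0158
gripper_force: 78.5
```

```bash
cat > lev.py <<'E'
import sys
from h import *
# grasp path about the shelf's lower front corner: slope th -> row units from now (tool x=+X, z down)
cx,cz,s=float(sys.argv[1]),.128,.080
_,p,R=st(); print(p.round(4))
for th in map(float,sys.argv[2:]):
    a=np.radians(th); g=np.array([cx-s*np.cos(a)-.009*np.sin(a),p[1],cz+s*np.sin(a)-.009*np.cos(a)])-[0,0,.019]
    print(th,g.round(4),(R.T@(g-p)/.04).round(3))
E
python3 lev.py .6387 31 35 40 45 50 55 60 65 70 75 80 85 90
```

```text
[0.429  0.099  0.1402]
31.0 [0.5655 0.099  0.1425] [ 3.41   0.106 -0.078]
35.0 [0.568  0.099  0.1475] [ 3.472  0.108 -0.204]
40.0 [0.5716 0.099  0.1535] [ 3.562  0.111 -0.355]
45.0 [0.5758 0.099  0.1592] [ 3.664  0.114 -0.498]
50.0 [0.5804 0.099  0.1645] [ 3.779  0.118 -0.631]
55.0 [0.5854 0.099  0.1694] [ 3.904  0.121 -0.753]
60.0 [0.5909 0.099  0.1738] [ 4.04   0.126 -0.865]
65.0 [0.5967 0.099  0.1777] [ 4.185  0.13  -0.963]
70.0 [0.6029 0.099  0.1811] [ 4.338  0.135 -1.049]
75.0 [0.6093 0.099  0.1839] [ 4.498  0.14  -1.122]
80.0 [0.6159 0.099  0.1862] [ 4.664  0.145 -1.18 ]
85.0 [0.6228 0.099  0.1879] [ 4.834  0.151 -1.223]
90.0 [0.6297 0.099  0.189 ] [ 5.007  0.156 -1.251]
```

>>> play_rows:
  motion:
    - [0.8, 0.03, 0.1, 0, 12]
    - [1.8, 0.05, 0.1, 0, 12]
    - [2.7, 0.08, 0.1, 0, 12]
    - [3.2, 0.1, 0.1, 0, 12]
    - [3.35, 0.1, 0.1, 0, 12]

```text
clock: 14.2
position: [0.5677, 0.099, 0.1396]
ee_rot: [0.0, 1.0, 0.015, 0.001]
contact_force: [-0.5, 0.1, -0.4]
width: 0.0161
gripper_force: 78.5
```

```bash
python3 lev.py .6387 31 35 40 45 50 55 60; python3 wf.py
```

```text
[0.5677 0.099  0.1396]
31.0 [0.5655 0.099  0.1425] [-0.054 -0.002 -0.073]
35.0 [0.568  0.099  0.1475] [ 0.009  0.    -0.198]
40.0 [0.5716 0.099  0.1535] [ 0.1    0.003 -0.348]
45.0 [0.5758 0.099  0.1592] [ 0.204  0.006 -0.49 ]
50.0 [0.5804 0.099  0.1645] [ 0.319  0.01  -0.622]
55.0 [0.5854 0.099  0.1694] [ 0.446  0.013 -0.743]
60.0 [0.5909 0.099  0.1738] [ 0.583  0.017 -0.853]
side 175 top 0 n 175 axis [ 0.857  0.055 -0.512] slope 30.8 heading 3.7 far/near 0.0744 -0.0201 axis at grasp - grasp [-0.0005 -0.0026 -0.0011] res 0.0009 tip [0.6309 0.1005 0.1194]
```

>>> play_rows:
  motion:
    - [0, 0, -0.1, 0, 12]
    - [0, 0, -0.2, 0, 12]
    - [0.05, 0, -0.27, 0, 12]
    - [0.1, 0, -0.35, 0, 12]
    - [0.1, 0, -0.35, 0, 12]

```text
clock: 14.92
position: [0.5678, 0.0991, 0.1517]
ee_rot: [0.0, 1.0, 0.014, -0.002]
contact_force: [-4.8, -0.6, -4.7]
width: 0.0159
gripper_force: 78.8
```

```bash
python3 lev.py .6387 45 50 55 60 65; python3 wf.py
```

```text
[0.5678 0.0991 0.1517]
45.0 [0.5758 0.0991 0.1592] [ 0.199  0.006 -0.189]
50.0 [0.5804 0.0991 0.1645] [ 0.313  0.009 -0.321]
55.0 [0.5854 0.0991 0.1694] [ 0.439  0.013 -0.444]
60.0 [0.5909 0.0991 0.1738] [ 0.575  0.017 -0.555]
65.0 [0.5967 0.0991 0.1777] [ 0.721  0.021 -0.653]
side 192 top 0 n 192 axis [ 0.831  0.09  -0.55 ] slope 33.3 heading 6.2 far/near 0.0785 -0.0205 axis at grasp - grasp [0.0014 0.0104 0.0038] res 0.0018 tip [0.6344 0.1166 0.1314]
```

>>> play_rows:
  motion:
    - [0.1, 0, -0.1, 0, 12]
    - [0.2, 0, -0.2, 0, 12]
    - [0.31, 0, -0.32, 0, 12]
    - [0.44, 0, -0.44, 0, 12]
    - [0.57, 0, -0.55, 0, 12]

```text
clock: 15.65
position: [0.5898, 0.1, 0.1727]
ee_rot: [-0.0, 1.0, 0.014, -0.004]
contact_force: [-3.5, -0.1, -8.4]
width: 0.0157
gripper_force: 82.1
```

```bash
python3 lev.py .6387 65 70 75 80 85; python3 wf.py; python3 - <<'E'
from h import *
d=load('side'); cv2.imwrite('pics/a7.png',cv2.resize(d['img'][170:370,180:380,::-1],(600,600),interpolation=cv2.INTER_CUBIC))
E
```

```text
[0.5898 0.1    0.1727]
65.0 [0.5967 0.1    0.1777] [ 0.172  0.005 -0.127]
70.0 [0.6029 0.1    0.1811] [ 0.325  0.009 -0.214]
75.0 [0.6093 0.1    0.1839] [ 0.485  0.014 -0.286]
80.0 [0.6159 0.1    0.1862] [ 0.651  0.019 -0.344]
85.0 [0.6228 0.1    0.1879] [ 0.821  0.024 -0.387]
side 150 top 0 n 150 axis [ 0.624  0.069 -0.778] slope 51.1 heading 6.3 far/near 0.0764 -0.0188 axis at grasp - grasp [-0.005  -0.0038 -0.0043] res 0.0013 tip [0.6326 0.1015 0.1279]
```

View pics/a7.png

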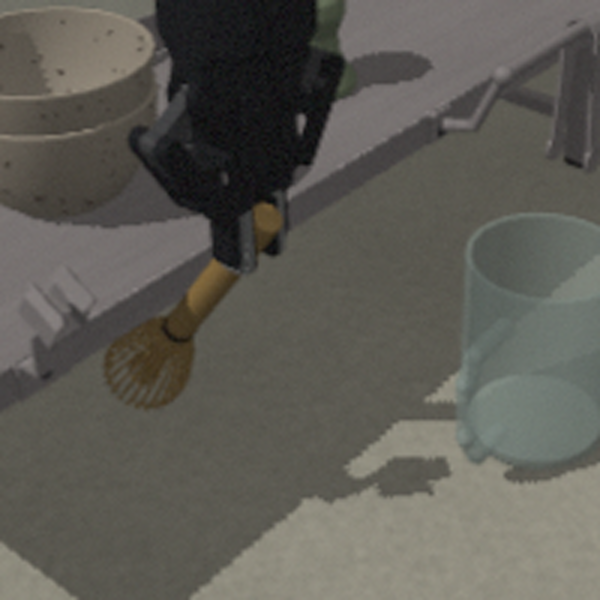

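>>> play_rows:
  motion:
    - [0.09, 0, -0.07, 0, 12]
    - [0.17, 0, -0.13, 0, 12]
    - [0.32, 0, -0.21, 0, 12]
    - [0.48, 0, -0.28, 0, 12]
    - [0.65, 0, -0.34, 0, 12]

```text
clock: 16.38
position: [0.6173, 0.1004, 0.1882]
ee_rot: [0.0, 1.0, 0.014, -0.001]
contact_force: [-6.1, 1.8, -2.2]
width: 0.0156
gripper_force: 78.2
```

```bash
python3 lev.py .6387 85 88 90 92; python3 wf.py
```

```text
[0.6173 0.1004 0.1882]
85.0 [0.6228 0.1004 0.1879] [0.137 0.004 0.007]
88.0 [0.6269 0.1004 0.1886] [ 0.24   0.007 -0.012]
90.0 [0.6297 0.1004 0.189 ] [ 0.31   0.009 -0.021]
92.0 [0.6325 0.1004 0.1893] [ 0.38   0.011 -0.028]
side 139 top 10 n 139 axis [ 0.178 -0.038 -0.983] slope 79.5 heading -12.0 far/near 0.1418 -0.0179 axis at grasp - grasp [-0.0019  0.0016 -0.0004] res 0.0011 tip [0.6407 0.0967 0.0674]
```

>>> play_rows:
  motion:
    - [0.08, 0, 0, 0, 12]
    - [0.15, 0, 0, 0, 12]
    - [0.22, 0, -0.01, 0, 12]
    - [0.28, 0, -0.02, 0, 12]
    - [0.32, 0, -0.02, 0, 12]

```text
clock: 17.1
position: [0.6293, 0.1008, 0.1898]
ee_rot: [0.0, 1.0, 0.014, -0.002]
contact_force: [-10.1, -0.7, 2.2]
width: 0.0159
gripper_force: 81.4
```

```bash
python3 lev.py .6387 90 92; python3 wf.py
```

```text
[0.6293 0.1008 0.1898]
90.0 [0.6297 0.1008 0.189 ] [0.011 0.    0.021]
92.0 [0.6325 0.1008 0.1893] [0.081 0.002 0.014]
side 132 top 30 n 132 axis [ 0.029 -0.036 -0.999] slope 87.3 heading -51.0 far/near 0.1688 -0.018 axis at grasp - grasp [-0.0032  0.0009 -0.0001] res 0.0009 tip [0.631  0.0956 0.0401]
```

>>> play_rows:
  motion:
    - [0.03, 0, 0, 0, 12]
    - [0.06, 0, 0, 0, 12]
    - [0.06, 0, 0, 0, 12]

```text
clock: 17.58
position: [0.6323, 0.1009, 0.19]
ee_rot: [0.0, 1.0, 0.014, -0.001]
contact_force: [-7.9, -0.4, 2.5]
width: 0.0157
gripper_force: 83.2
```

>>> play_rows:
  motion:
    - [-0.2, 0, 0, 0, 12]
    - [-0.9, 0, 0, 0, 12]
    - [-2, 0, 0, 0, 12]
    - [-3, 0, -0.5, 0, 12]
    - [-3.4, 0, -0.8, 0, 12]

```text
clock: 18.2
position: [0.4985, 0.0972, 0.2233]
ee_rot: [-0.0, 1.0, 0.014, 0.004]
contact_force: [1.0, -0.5, -1.1]
width: 0.0154
gripper_force: 83.4
```

>>> play_rows:
  motion:
    - [0, 0, 0, 0, 12]

```text
clock: 18.32
position: [0.4999, 0.0972, 0.2233]
ee_rot: [-0.0, 1.0, 0.014, 0.004]
contact_force: [0.5, -0.1, -1.5]
width: 0.0159
gripper_force: 83.3
```

```bash
python3 wf.py; python3 go.py .503 -.059 .3 270.8; python3 - <<'E'
from h import *
# side-view angle check: mask axis vs projected vertical
d=load('side'); s,p,R=st(); g=p-R[:,2]*.019
im=d['img'].astype(int); Y=cloud(d); m=(im[...,0]-im[...,2]>40)&(np.linalg.norm(Y-g,axis=-1)<.2)&(Y[...,2]>.04)
for z0 in np.arange(g[2]-.17,g[2]+.03,.02):
    r=Y[m&(Y[...,2]>z0)&(Y[...,2]<=z0+.02)]
    if len(r): print(round(z0-g[2]+.01,3),len(r),r[:,:2].min(0).round(4),r[:,:2].max(0).round(4),np.median(r[:,:2],0).round(4))
E
```

```text
side 701 top 8 n 295 axis [ 0.185  0.01  -0.983] slope 79.3 heading 3.1 far/near 0.1726 -0.0195 axis at grasp - grasp [-0.0121 -0.0017 -0.0023] res 0.0009 tip [0.5195 0.0972 0.0703]
shift [-0.026  3.903 -1.964] turn 0.084 | pos [0.4999 0.0971 0.2214] yaw -88.36 tilt [ 0.004  0.    -1.   ] q6 1.6 clk 18.425 w 0.015541787584464076 F [ 0.6 -1.2  0.2] gf 83.33838883205317
-0.16 101 [0.4864 0.0735] [0.5355 0.122 ] [0.5109 0.1069]
-0.14 177 [0.4874 0.084 ] [0.5333 0.1202] [0.5047 0.1111]
-0.12 207 [0.4906 0.0913] [0.5253 0.1147] [0.5024 0.1068]
-0.1 67 [0.4947 0.0957] [0.5135 0.107 ] [0.502  0.1042]
-0.08 78 [0.4927 0.0995] [0.5084 0.1067] [0.499  0.1041]
-0.06 89 [0.4891 0.0978] [0.5054 0.1064] [0.4966 0.1042]
-0.04 93 [0.4889 0.1006] [0.5047 0.1062] [0.4947 0.1043]
-0.02 49 [0.483  0.0938] [0.4991 0.1082] [0.4894 0.1036]
0.0 5 [0.482  0.0983] [0.4839 0.1018] [0.4827 0.0992]
0.02 46 [0.4802 0.0915] [0.495  0.1049] [0.4869 0.0977]
```

```bash
cat > wv.py <<'E'
from h import *
from scipy.optimize import least_squares
# near-upright whisk: axis (x,y at grasp height, lean per m) from the handle's surface, side camera; several pictures
s,p,R=st(); g=p-R[:,2]*.019
Hs=[];T=[]
for k in range(3):
    d=grab('side'); im=d['img'].astype(int); Y=cloud(d)
    m=(im[...,0]-im[...,2]>40)&(np.hypot(Y[...,0]-g[0],Y[...,1]-g[1])<.07)
    m=cv2.erode(m.astype(np.uint8),np.ones((3,1)))>0
    z=Y[...,2]-g[2]; Hs.append(Y[m&(z<-.02)&(z>-.105)]); T.append(Y[m&(z<-.115)&(z>-.19)])
H=np.vstack(Hs)-g; T=np.vstack(T)-g
def f(q):
    a=np.array([q[2],q[3],-1]); a/=np.linalg.norm(a)
    return np.linalg.norm(np.cross(H-[q[0],q[1],0],a),axis=1)-.009
r=least_squares(f,[0,0,0,0],loss='soft_l1',f_scale=.0015).x
print('n',len(H),'axis at grasp (mm)',(r[:2]*1e3).round(1),'lean deg x,y',np.degrees(np.arctan(r[2:])).round(2),'tines lowest',T[:,2].min().round(4))
for z0,z1 in((-.17,-.15),(-.15,-.13)):
    q=T[(T[:,2]>z0)&(T[:,2]<z1),:2]
    if len(q): c=(np.percentile(q,2,0)+np.percentile(q,98,0))/2; print('tines',z0,(c*1e3).round(1),'axis there',((r[:2]+r[2:]*-(z0+z1)/2)*1e3).round(1))
print('tip world',(g+[*(r[:2]+r[2:]*.17),-.17]).round(4),'g',g.round(4),'gripper',s['width'],'F',np.round(s['contact_force'],1))
E
python3 wv.py
```

```text
n 885 axis at grasp (mm) [-9.1 -0.7] lean deg x,y [ 7.03 -0.37] tines lowest -0.1693
tines -0.17 [10.   4.5] axis there [10.6 -1.7]
tines -0.15 [7.4 7.2] axis there [ 8.2 -1.6]
tip world [0.5117 0.0953 0.0704] g [0.4998 0.0971 0.2404] gripper 0.015541787584464076 F [ 0.6 -1.2  0.2]
```

>>> play_rows:
  motion:
    - [0, 0, -0.8, 0, 12]
    - [0, 0.6, -1.9, 0, 12]
    - [0.2, 1.6, -2.7, 0, 12]
    - [0.5, 2.8, -2.8, 0, 12]
    - [0.8, 4, -2.8, 0, 12]

```text
clock: 19.2
position: [0.5359, -0.0636, 0.3331]
ee_rot: [0.0, 1.0, 0.015, 0.001]
contact_force: [0.9, 0.9, -1.1]
width: 0.016
gripper_force: 83.3
```

```bash
python3 wv.py; python3 go.py .545 -.175 .266 270.8
```

```text
n 839 axis at grasp (mm) [-9.2 -3.3] lean deg x,y [ 6.31 -0.57] tines lowest -0.168
tines -0.17 [10.7  2. ] axis there [ 8.4 -4.9]
tines -0.15 [8.4 4.8] axis there [ 6.2 -4.7]
tip world [ 0.5454 -0.0686  0.1821] g [ 0.5359 -0.0636  0.3521] gripper 0.015983012748827942 F [ 0.9  0.9 -1.1]
shift [0.17  2.773 1.637] turn 0.062 | pos [ 0.5355 -0.0643  0.3315] yaw -88.58 tilt [-0.002  0.    -1.   ] q6 1.3 clk 19.35 w 0.01584625503014154 F [-0.2  0.5 -0.8] gf 83.2043704460375
```

>>> play_rows:
  motion:
    - [0.1, 1, 0, 0, 12]
    - [0.17, 2.2, 0.2, 0, 12]
    - [0.17, 2.77, 0.8, 0, 12]
    - [0.17, 2.77, 1.4, 0, 12]
    - [0.17, 2.77, 1.63, 0, 12]

```text
clock: 19.98
position: [0.5438, -0.1715, 0.2655]
ee_rot: [-0.001, 1.0, 0.015, -0.002]
contact_force: [-0.3, 0.5, -0.7]
width: 0.0156
gripper_force: 83.2
```

```bash
python3 go.py .5775 -.175 .266 270.8
```

```text
shift [ 0.839  0.113 -0.014] turn 0.086 | pos [ 0.5438 -0.1715  0.2655] yaw -88.34 tilt [-0.003  0.002 -1.   ] q6 1.11 clk 19.975 w 0.015596913941043294 F [-0.3  0.5 -0.7] gf 83.21902740863152
```

>>> play_rows:
  motion:
    - [0.4, 0.05, 0, 0, 12]
    - [0.8, 0.1, 0, 0, 12]
    - [0.95, 0.1, 0, 0, 12]
    - [1.05, 0.1, 0, 0, 12]
    - [1.14, 0.1, 0, 0, 12]

```text
clock: 20.6
position: [0.5873, -0.1748, 0.2679]
ee_rot: [-0.0, 1.0, 0.014, -0.004]
contact_force: [-7.3, 0.2, 2.8]
width: 0.0156
gripper_force: 87.0
```

```bash
python3 wv.py
```

```text
n 626 axis at grasp (mm) [-9.  -0.9] lean deg x,y [ 2.6  -0.35] tines lowest -0.1674
tines -0.17 [-1.9  9.5] axis there [-1.7 -1.9]
tines -0.15 [-5.2 10.8] axis there [-2.6 -1.8]
tip world [ 0.5862 -0.1768  0.1169] g [ 0.5875 -0.1748  0.2869] gripper 0.015587621096386122 F [-7.3  0.2  2.8]
```

>>> play_rows:
  motion:
    - [-0.1, 0, 0, 0, 12]
    - [-0.4, 0, 0, 0, 12]
    - [-0.7, 0, 0, 0, 12]
    - [-0.7, 0, 0, 0, 12]

```text
clock: 21.25
position: [0.5614, -0.1759, 0.2684]
ee_rot: [0.0, 1.0, 0.014, 0.001]
contact_force: [0.9, -0.5, -0.6]
width: 0.0157
gripper_force: 87.3
```

```bash
python3 wv.py
```

```text
n 651 axis at grasp (mm) [-8.6 -0.5] lean deg x,y [ 4.37 -0.52] tines lowest -0.1677
tines -0.17 [4.3 0.9] axis there [ 3.6 -2. ]
tines -0.15 [2.2 4.6] axis there [ 2.1 -1.8]
tip world [ 0.5658 -0.178   0.1174] g [ 0.5614 -0.1759  0.2874] gripper 0.0156589125638185 F [ 0.9 -0.5 -0.6]
```

>>> play_rows:
  motion:
    - [0.4, 0, 0, 0, 12]
    - [0.65, 0, 0, 0, 12]
    - [0.77, 0, 0, 0, 12]
    - [0.85, 0, 0, 0, 12]
    - [0.9, 0, 0, 0, 12]

```text
clock: 22.02
position: [0.5946, -0.1751, 0.2668]
ee_rot: [0.0, 1.0, 0.014, -0.005]
contact_force: [-9.3, -1.4, 4.1]
width: 0.0153
gripper_force: 92.1
```

>>> play_rows:
  motion:
    - [-0.1, 0, 0, 0, 12]
    - [-0.4, 0, 0, 0, 12]
    - [-0.8, 0, 0, 0, 12]
    - [-0.9, 0, 0, 0, 12]
    - [-0.9, 0, 0, 0, 12]

```text
clock: 22.65
position: [0.5619, -0.176, 0.2682]
ee_rot: [0.0, 1.0, 0.014, 0.001]
contact_force: [-0.6, 0.7, -0.8]
width: 0.0156
gripper_force: 92.7
```

```bash
python3 wv.py
```

```text
n 690 axis at grasp (mm) [-9.9 -0.7] lean deg x,y [ 1.59 -0.25] tines lowest -0.1667
tines -0.17 [-7.4  0.6] axis there [-5.4 -1.4]
tines -0.15 [-7.7  4.8] axis there [-6.  -1.3]
tip world [ 0.5567 -0.1775  0.1172] g [ 0.5619 -0.176   0.2872] gripper 0.015633753700146653 F [-0.6  0.7 -0.8]
```

>>> play_rows:
  motion:
    - [0.5, 0, 0, 0, 12]
    - [0.75, 0, 0, 0, 12]
    - [0.88, 0, 0, 0, 12]
    - [0.95, 0, 0, 0, 12]
    - [0.95, 0, 0, 0, 12]

```text
clock: 23.42
position: [0.596, -0.1749, 0.2671]
ee_rot: [-0.0, 1.0, 0.014, -0.005]
contact_force: [-7.8, -0.7, 3.0]
width: 0.0157
gripper_force: 92.1
```

>>> play_rows:
  motion:
    - [-0.1, 0, 0, 0, 12]
    - [-0.4, 0, 0, 0, 12]
    - [-0.8, 0, 0, 0, 12]
    - [-0.95, 0, 0, 0, 12]
    - [-0.95, 0, 0, 0, 12]

```text
clock: 24.05
position: [0.5617, -0.176, 0.2682]
ee_rot: [0.0, 1.0, 0.014, 0.001]
contact_force: [0.3, -0.1, -0.7]
width: 0.0153
gripper_force: 93.0
```

```bash
python3 wv.py
```

```text
n 717 axis at grasp (mm) [-9.  -0.9] lean deg x,y [-0.23 -0.19] tines lowest -0.1697
tines -0.17 [-10.9   0.3] axis there [-9.7 -1.4]
tines -0.15 [-10.6   8. ] axis there [-9.6 -1.3]
tip world [ 0.552  -0.1775  0.1172] g [ 0.5617 -0.176   0.2872] gripper 0.015297162993870494 F [ 0.3 -0.1 -0.7]
```

>>> play_rows:
  motion:
    - [-0.1, 0, -0.7, 0, 12]
    - [-0.3, 0, -1.3, 0, 12]
    - [-0.6, -0.7, -1.3, 0, 12]
    - [-0.9, -1.6, -1.3, 0, 12]
    - [-1.1, -2, -1.3, 0, 12]

```text
clock: 24.82
position: [0.5155, -0.0959, 0.3199]
ee_rot: [-0.0, 1.0, 0.015, 0.0]
contact_force: [0.3, -0.4, -1.1]
width: 0.0156
gripper_force: 92.7
```

```bash
python3 wv.py; python3 - <<'E'
from h import *
from scipy.optimize import least_squares
e=load('side'); Y=cloud(e)
# jug rim from side camera
P=Y.reshape(-1,3); P=P[(np.abs(P[:,2]-.128)<.004)&(P[:,0]>.43)&(P[:,0]<.57)&(P[:,1]>-.125)&(P[:,1]<-.005)]
r=least_squares(lambda q:np.hypot(P[:,0]-q[0],P[:,1]-q[1])-.046,[.503,-.059],loss='soft_l1',f_scale=.002); print('jug side',r.x.round(4),len(P))
B=Y.reshape(-1,3); B=B[(B[:,2]>.08)&(B[:,2]<.125)&(B[:,0]>.57)&(B[:,0]<.625)&(B[:,1]>-.26)&(B[:,1]<-.21)]; print('tongs pts below bar',len(B),np.median(B,0).round(3),B.min(0).round(3),B.max(0).round(3))
B=Y.reshape(-1,3); B=B[(B[:,2]>.193)&(B[:,2]<.206)&(B[:,0]>.57)&(B[:,0]<.625)&(B[:,1]>-.33)&(B[:,1]<-.15)]; print('bend',np.median(B,0).round(3))
E
python3 go.py .513 -.058 .316 271
```

```text
n 957 axis at grasp (mm) [-9.1 -0.2] lean deg x,y [-0.83 -0.3 ] tines lowest -0.1699
tines -0.17 [-10.2   0.7] axis there [-11.4  -1. ]
tines -0.15 [-11.8   5.7] axis there [-11.1  -0.9]
tip world [ 0.5039 -0.097   0.1689] g [ 0.5155 -0.0959  0.3389] gripper 0.015570333629567461 F [ 0.3 -0.4 -1.1]
jug side [ 0.5065 -0.0575] 505
tongs pts below bar 39 [ 0.612 -0.229  0.11 ] [ 0.581 -0.241  0.082] [ 0.615 -0.223  0.125]
bend [ 0.596 -0.218  0.195]
shift [-0.045 -0.985  0.098] turn 0.071 | pos [ 0.516  -0.0973  0.32  ] yaw -88.29 tilt [ 0.001 -0.001 -1.   ] q6 1.22 clk 24.975 w 0.016157081613598828 F [ 0.7  0.7 -0.1] gf 92.72171750664711
```

>>> play_rows:
  motion:
    - [0, -0.4, 0.05, 0, 12]
    - [0, -0.8, 0.1, 0, 12]
    - [0, -0.98, 0.1, 0, 12]
    - [0, -0.98, 0.1, 0, 12]
    - [0, -0.98, 0.1, 0, 12]

```text
clock: 25.6
position: [0.5147, -0.0583, 0.3158]
ee_rot: [0.0, 1.0, 0.014, 0.0]
contact_force: [-0.3, 0.3, -0.1]
width: 0.0157
gripper_force: 92.7
```

```bash
python3 wv.py; python3 go.py .514 -.058 .316 271; python3 - <<'E'
from h import *
# relative check in the side picture: tines' lowest centre vs jug mouth
e=load('side');im=e['img'].astype(int); m=(im[...,0]-im[...,2]>40); Y=cloud(e)
P=Y.reshape(-1,3); P=P[(np.abs(P[:,2]-.128)<.004)&(P[:,0]>.43)&(P[:,0]<.57)&(P[:,1]>-.125)&(P[:,1]<-.005)]
print(len(P),P[:,:2].min(0).round(4),P[:,:2].max(0).round(4))
from scipy.optimize import least_squares
print(least_squares(lambda q:np.hypot(P[:,0]-q[0],P[:,1]-q[1])-.046,[.503,-.059],loss='soft_l1',f_scale=.002).x)
E
```

```text
n 990 axis at grasp (mm) [-9.  -0.8] lean deg x,y [-0.5  -0.24] tines lowest -0.169
tines -0.17 [-11.2  -0.1] axis there [-10.4  -1.5]
tines -0.15 [-11.6   6.7] axis there [-10.2  -1.4]
tip world [ 0.5042 -0.0598  0.1648] g [ 0.5147 -0.0583  0.3348] gripper 0.015679006906335405 F [-0.3  0.3 -0.1]
shift [-0.016 -0.012 -0.007] turn 0.061 | pos [ 0.5147 -0.0584  0.3157] yaw -88.39 tilt [ 0. -0. -1.] q6 1.3 clk 25.75 w 0.015282051628277098 F [-0.8  0.6 -1.1] gf 92.72161971777678
474 [ 0.4593 -0.106 ] [ 0.5557 -0.0101]
[ 0.50652308 -0.05754244]
```

>>> play_rows:
  motion:
    - [0.05, -0.05, 0, 0, 12]
    - [0.05, -0.05, 0, 0, 12]
    - [0.05, -0.05, 0, 0, 12]

```text
clock: 26.12
position: [0.5166, -0.0561, 0.3157]
ee_rot: [0.0, 1.0, 0.014, -0.0]
contact_force: [0.7, 0.4, 0.6]
width: 0.0158
gripper_force: 92.7
```

```bash
python3 -c "
from rig import manip
print(manip.sign_off())"
```

```text
the job is handed in; nothing more can be done
None
```

The job is handed in after about 26 s, with no verdict returned: the tongs hang released on the rail, and the whisk is held by its handle within about 1° of upright, tines down, about 35 mm above the jug's mouth and centred to about 2 mm; I turned it upright by levering its handle against the shelf edge and the rail bar, at up to about 10 N.

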